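Feed the long hex bolt into the gravity chute

ROBOT

A 6-joint arm with a two-finger parallel gripper is mounted at the origin on the work surface. World frame = base frame: x ahead of the robot, y to its left, z up, the work surface at z = 0. Lengths are in mm, angles in rad, forces in N, time in s.
With the tool pointing down it reaches from about 275 to 750 mm from the base axis. Payload 10.2 kg.
Tool frame: the origin (TCP) lies between the finger pads; the fingertips stand 17 mm ahead of it and the grasp point (between the pads) lies 2 mm behind it; y points along the fingers, x is the direction in which the jaws open and shut, and the axes are right-handed (so a half turn about y gives the same grasp; the last joint's range is limited). The gripper opens to 85 mm and grips with 20 to 120 N. Pads are 22 mm wide; open, the fingers measure 114 mm over their backs; the gripper's body (76 mm by 85 mm) begins 54 mm behind the grasp point. The pads swing forward as they close: fully open they stand 13 mm farther back than shut.
Start: joints at [-1.473, 0.313, 1.498, -0, 1.331, -0.223], TCP at [165.533, -498.227, 211.394] pointing down, gripper open.
Joint ranges: [-2.94, 2.94], [-0.97, 2.17], [0.19, 2.56], [-1.23, 4.37], [0.02, 3.11], [-2.88, 2.88]. Speed limits (rad/s): [2.39, 2.39, 3.01, 3.14, 3.14, 3.14].

INTERFACE

Orientations are given as a unit quaternion [w, x, y, z].
In Python, from rig import ctrl gives the robot as it stands.
- The arm moves only by the tool jog_arm, never from a script. Its argument "targets" is a list of rows, each an object with "offset": the shift along the tool's x, y, z in m, a list of three; "yaw": the turn about the tool's y in rad. In form: [{"offset": [dx, dy, dz], "yaw": yaw}, ...]. A call has 1 to 12 rows; each row is the pose to reach, as a shift and turn from the pose measured when the call began, along the tool's axes at that moment; what a row does not reach only later rows make up. A row lasts 1/12 s, in which the tool goes at most 41.7 mm and 7.16 degrees, less where a joint would pass 70% of its speed; a pose out of reach is approached as far as the arm can. A call with a gripper value outside its range is refused whole. "fingers" is the finger opening in m, from 0 to 0.0854, set as the call begins (left out, the last holds). The fingers move at their own pace and stop on an object; "grip_force" is the grip in N (left out, the last holds). Time passes only in rows, so rows that repeat a pose let the fingers close. It gives the time, the measured TCP pose, the force and the opening at its end, in the units of the state.
- ctrl.sense(): the state, without advancing time (a new reading comes with each control period).
- ctrl.capture(name): name is "side" or "top"; returns a dict with "img" (480x640x3 uint8, red, green, blue), "intrinsics" (3x3 intrinsics, pixels), "T" (4x4, takes a point from camera to world coordinates). Camera axes: x right, y up, looking along -z (the intrinsics and any distortion apply to the point x, -y, -z); pixel columns grow to the right and rows downward; lengths in mm; the calibration is good to about 2 mm. A picture is of the moment at which its call begins. There is no depth.
- ctrl.finish_job(): hands the job in, once; it reports no verdict.
Trained networks look in the newest picture that a camera, given by its name, has taken for a name from the list of things; names that differ only in an ending like _2 or _b are one class to them, and where a whole thing is asked for, a point or a joint stands for the part that bears it (a point fixed in the world has none). Each returns a list of dicts, best first, with "score" (0 to 1); they miss things now and then, are a little off and sometimes report something else, mostly with a low value. They report only what shows in the picture. A call takes as long as a camera call. They do not tell look-alikes from the thing itself.
- ctrl.boxes_of(camera, target): "box" ([left, top, right, bottom] in pixels, round what is visible of it).
- ctrl.regions_of(camera, target): "region" (480x640 bool, what is visible of it) and "box" ([left, top, right, bottom] in pixels, round what is visible of it).
The state is a dict: "time_s": time; "joints": joint angles; "dq": joint speeds; "tau": joint torques, N m; "eef_pos": TCP position; "ee_rot": TCP orientation; "force": force on the tool from outside, world axes, zero at the start; "wrist_torque": the same for the moment, N m; "grip_width": opening from 0.0 (shut) to 1.0 (fully open).
Only numpy, scipy, OpenCV 4.12 (cv2) and the standard library are available. Lean on these libraries where they do the work, as an engineer would, in place of code of your own. Each camera call takes 0.05 s, during which the arm holds its last target.

TASK

Pick out the long hex-head bolt and lay it flat across the raised end of the sloping gravity chute, head over the open groove beside the narrow rail and tail over the wide floor. Let go of it there, so that it rolls down by itself and comes to rest against the stop at the low end.

Things in the scene. Friction and masses are not known exactly. Their poses are not given: they have to be found in the camera images.
- bolt: Plain steel hex-head bolt lying on the bench, 0.36 kg; the short bolt, headless hex bar and nut near it are not wanted. Shank 20 mm thick, 120 mm long; head 30 mm across flats, 12.5 mm thick. Origin on the axis at the balance point, 70 mm from the tail end, 50 mm from the head's underside: grip here, across the shank. x axis points to the head. Lying, the axis is 13 mm above the bench here.
- bolt_head (a point): Middle of the long bolt's head, on its axis, 56 mm from the bolt's origin. In the chute it must be on the chute's +x side, hanging in the open groove; laid the other way round, the head sits on the wide floor and the bolt jams.
- chute: Fixed chute, blue cheeks, grey base. Origin on the bench under the mouth, z up. Falls 10 deg along its +y from y -70 mm (open end) to the stop; bolt ends at y 159, z 67 mm. Across it, in x: cheek to -82 mm, steel floor -82 to -26, open slot -26 to 26 (fingertips fit, 30 mm deep), rail 26 to 38 level with the floor, open groove for the head 38 to 72, cheek. Cheeks rise 22 mm above the floor.
- chute_mouth (a point): Where the bolt's origin goes in near the raised end: middle of the slot, level with the top of floor and rail, 85 mm above the bench. The bolt lies along x here, head to +x, its axis 10 mm above this point. Axes as the chute's; the chute reaches 70 mm further uphill (-y) and 170 mm downhill.
Mind the look-alikes: they are no part of the job. What is shaped like the bolt but orange is not meant.

How it is judged (in metres and radians):
On the way:
1. the long bolt is set into the raised end of the chute: within 25 mm of its middle line, less than 35 mm above the floor, 50 mm uphill to 70 mm downhill of the mouth point (y of bolt in the frame of chute between -0.05 and 0.07 m and x of bolt in the frame of chute between -0.025 and 0.025 m and z of bolt in the frame of chute below 0.13 m), for 0.1 s.
At the end, for the whole second after the job is handed in: The long bolt lies at rest and released against the stop at the low end of the chute (within 15 mm of its seat along the chute and 10 mm in height), across the chute within 10 degrees, its head in the open groove at the chute's +x side (y of bolt in the frame of chute between 0.144 and 0.174 m and z of bolt in the frame of chute between 0.057 and 0.077 m and x of bolt_head in the frame of chute between 0.04 and 0.0725 m and angle between the x axis of bolt and the x axis of chute, either way round below 0.175 rad and linear speed of bolt below 0.02 m/s); the robot touches nothing.
It also fails if it takes over 35 s, if anything falls off the work surface, if the arm or the gripper's body presses on something with over 40 N, if the wrist force passes 120 N, or if a joint passes its speed limit or range.

## Working session

There is one attempt and no reset: what is moved stays moved. The work goes in short steps, Python scripts to look and compute and a tool call to move; the robot and the scene stay as the last step left them, time stands still between calls to the robot, and variables do not carry over. Pictures are saved under pics/ and viewed, and the job is handed in when it is done.

Besides the shell and the picture viewer there is one more tool, called as name(argument=value, ...), one argument or row to a line, values as JSON. jog_arm: Moves the arm, as the interface text tells. Its arguments: {"type":"object","properties":{"targets":{"type":"array"},"fingers":{"type":"number"},"grip_force":{"type":"number"}},"required":["targets"]}

```bash
ls; mkdir -p pics
python3 - <<'E'
from rig import ctrl
import cv2
print(ctrl.sense())
for n in ("side","top"):
    c=ctrl.capture(n); cv2.imwrite(f"pics/{n}0.png",c["img"][:,:,::-1]); print(n,c["intrinsics"],c["T"],c.keys())
    for t in ("bolt","chute","bolt_head"):
        print(t,[(b["score"],b["box"]) for b in ctrl.boxes_of(n,t)])
E
```

```text
pics
{'time_s': 0.0, 'joints': array([-1.47339782e+00,  3.13475578e-01,  1.49844803e+00, -4.27677597e-06,
        1.33098788e+00, -2.23387078e-01]), 'dq': array([-0.00104136, -0.00184712, -0.00173121,  0.00132533, -0.00050907,
       -0.00022496]), 'tau': array([ 8.39411587e-04, -4.12261963e+01, -2.59741312e+01, -1.65264105e-04,
        4.20312543e-03, -1.27675389e-05]), 'eef_pos': array([ 165.50442528, -497.93171932,  210.81788364]), 'ee_rot': array([ 0.57378422, -0.57308655,  0.41403835, -0.41341955]), 'force': array([-1.10218076,  0.09643888,  0.19499257]), 'wrist_torque': array([-0.05703405, -0.07934825, -0.02230919]), 'grip_width': 0.9983215673720103}
side [[585.01252918   0.         320.14148735]
 [  0.         585.01252918 240.99969173]
 [  0.           0.           1.        ]] [[-9.50907936e-01  1.86374959e-01 -2.47059653e-01  2.29185135e+02]
 [-3.09468846e-01 -5.77221483e-01  7.55674793e-01  7.03454837e+02]
 [-1.76928064e-03  7.95034423e-01  6.06561733e-01  7.44022796e+02]
 [ 0.00000000e+00  0.00000000e+00  0.00000000e+00  1.00000000e+00]] dict_keys(['img', 'intrinsics', 'T
[... 357 characters left out ...]
      320.10400491]
 [  0.         539.75738414 243.57118077]
 [  0.           0.           1.        ]] [[-1.71549694e-02  9.93938813e-01 -1.08587952e-01  4.08721453e+02]
 [-9.99242193e-01 -1.32479934e-02  3.65995890e-02 -1.04704749e+02]
 [ 3.49391796e-02  1.09133528e-01  9.93412868e-01  9.66902756e+02]
 [ 0.00000000e+00  0.00000000e+00  0.00000000e+00  1.00000000e+00]] dict_keys(['img', 'intrinsics', 'T'])
bolt [(0.72, [399.6, 312.5, 433.4, 390.5]), (0.68, [458.4, 220.6, 536.2, 243.5]), (0.63, [370.9, 232.7, 443.1, 283.4])]
chute [(0.63, [26.9, 191.7, 195.2, 307.3])]
bolt_head [(0.95, [374.1, 230.7, 441.6, 284.9]), (0.57, [457.3, 220.5, 532.8, 242.1]), (0.56, [404.9, 311.8, 429.5, 390.3])]
```

View pics/top0.png

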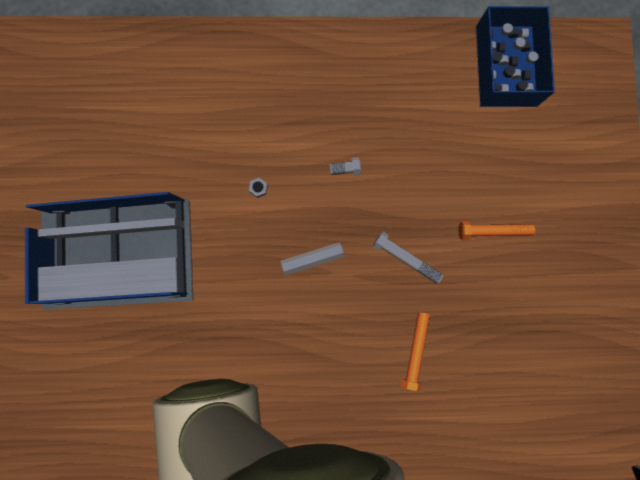

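View pics/side0.png

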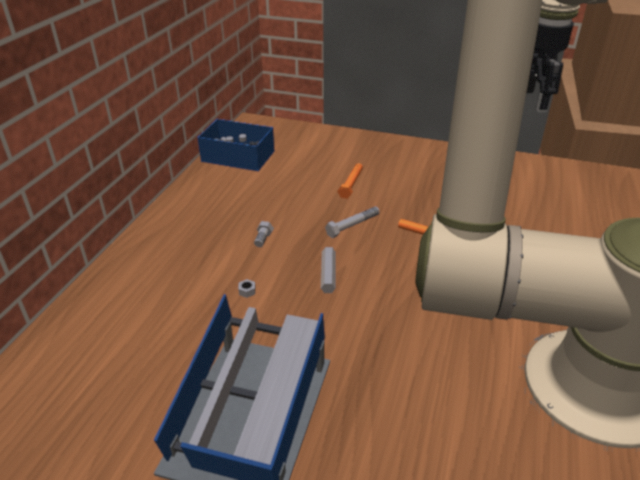

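Candidates in the top picture:
- long steel bolt at (408,257), with its head at (381,240) and thread/tail at (440,277)
- orange bolts at (498,230) and (415,351)
- short bolt at (345,167)
- headless hex bar at (312,258)
- nut at (258,187)

I choose (408,257). The narrow rail is the upper one in the image (world +x), and the stop plate is at the left (world +y). I'll check this in close crops.

Run:
```python
import cv2,numpy as np
a=cv2.imread("pics/top0.png")
c1=cv2.resize(a[220:300,355:455],None,fx=7,fy=7,interpolation=cv2.INTER_CUBIC);cv2.imwrite("pics/c_bolt.png",c1)
c2=cv2.resize(a[180:315,15:205],None,fx=4,fy=4,interpolation=cv2.INTER_CUBIC);cv2.imwrite("pics/c_chute.png",c2)
b=cv2.imread("pics/side0.png")
c3=cv2.resize(b[285:480,145:345],None,fx=3,fy=3,interpolation=cv2.INTER_CUBIC);cv2.imwrite("pics/c_chute_s.png",c3)
```

```text
(no output)
```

View pics/c_bolt.png

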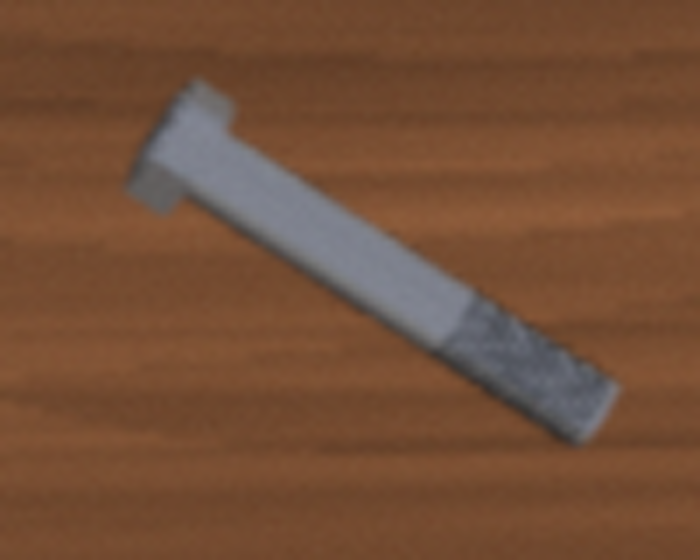

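View pics/c_chute.png

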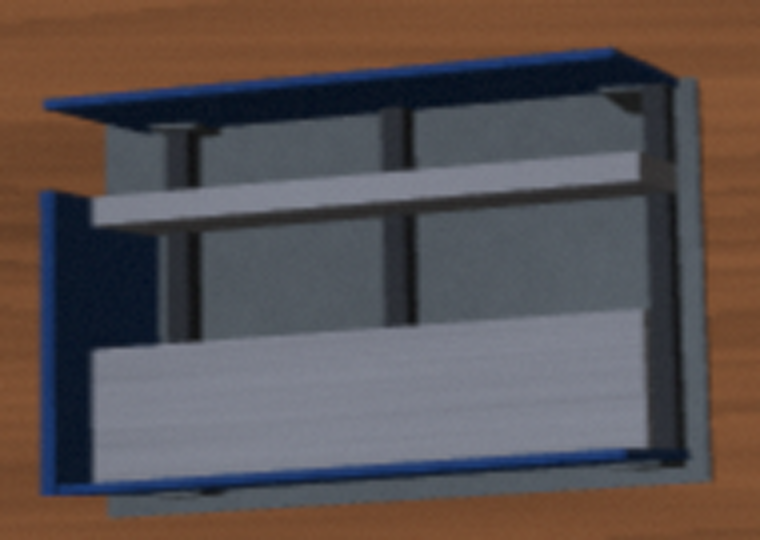

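View pics/c_chute_s.png

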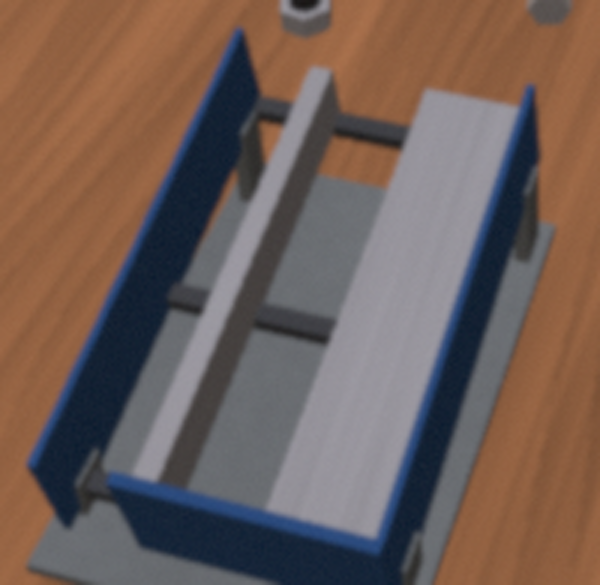

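The crop shows a plain steel hex head at the upper left and a thread at the lower right, so this is the long bolt. In the chute crops, the thin rail is on the world +x side and the stop is at the image left. Next I fit the poses.

```bash
cat > h.py <<'E'
import numpy as np
K={'side':np.array([[585.01252918,0,320.14148735],[0,585.01252918,240.99969173],[0,0,1]]),
'top':np.array([[539.75738414,0,320.10400491],[0,539.75738414,243.57118077],[0,0,1]])}
T={'side':np.array([[-9.50907936e-01,1.86374959e-01,-2.47059653e-01,2.29185135e+02],[-3.09468846e-01,-5.77221483e-01,7.55674793e-01,7.03454837e+02],[-1.76928064e-03,7.95034423e-01,6.06561733e-01,7.44022796e+02],[0,0,0,1]]),
'top':np.array([[-1.71549694e-02,9.93938813e-01,-1.08587952e-01,4.08721453e+02],[-9.99242193e-01,-1.32479934e-02,3.65995890e-02,-1.04704749e+02],[3.49391796e-02,1.09133528e-01,9.93412868e-01,9.66902756e+02],[0,0,0,1]])}
def proj(n,P):
    P=np.atleast_2d(P);p=(P-T[n][:3,3])@T[n][:3,:3]; p=p*[1,-1,-1]
    q=p@K[n].T; return q[:,:2]/q[:,2:]
def back(n,uv,z):
    d=np.linalg.inv(K[n])@[uv[0],uv[1],1]; d=T[n][:3,:3]@(d*[1,-1,-1]); o=T[n][:3,3]
    return o+d*(z-o[2])/d[2]
def crop(u,s,o): return (np.array(u)+.5)/s-.5+np.array(o)
E
python3 - <<'E'
from h import *
from scipy.optimize import least_squares
t=np.tan(np.radians(10))
obs=[('top',(38,-70),(640,152)),('top',(26,-70),(640,180)),('top',(-26,-70),(645,309)),
('top',(38,170),(90,197)),('top',(26,170),(90,226)),('top',(-26,170),(92,350)),
('side',(-26,-70),(427,90)),('side',(38,-70),(312,67)),('side',(26,-70),(332,71))]
def res(p):
    c,s=np.cos(p[2]),np.sin(p[2]);r=[]
    for n,(x,y),u in obs:
        y=p[3] if y>0 else y
        z=85-t*y
        W=[p[0]+c*x-s*y,p[1]+s*x+c*y,z]
        uv=crop(u,4,(15,180)) if n=='top' else crop(u,3,(145,285))
        r+=list(proj(n,W)[0]-uv)
    return np.array(r)
s=least_squares(res,[400,250,0,170]); print(s.x,np.degrees(s.x[2])); print(s.fun.reshape(-1,2).round(2))
f=lambda u,z:back('top',crop(u,7,(355,220)),z)
hd,tl=f((208,165),14.7),f((598,413),10.);ho=f((163,135),15)
d=hd-tl;L=np.linalg.norm(d);print(hd,tl,ho,L,np.degrees(np.arctan2(d[1],d[0])))
d/=L; print('org from tail',tl+70*d,'from head',hd-50*d,'mid avg',(tl+70*d+hd-50*d)/2)
o=(tl+70*d+hd-50*d)/2
print(proj('side',[o,o+50*d,o-70*d,o+62.5*d]))
from rig import ctrl
st=ctrl.sense()
from scipy.spatial.transform import Rotation as R
q=st['ee_rot'];M=R.from_quat([q[1],q[2],q[3],q[0]]).as_matrix();print(M)
E
```

```text
[5.07699481e+02 1.65700926e+02 3.85980930e-02 1.67926350e+02] 2.2115078278394966
[[ 0.23  0.41]
 [ 0.43  0.76]
 [ 0.05  0.62]
 [ 0.18  0.13]
 [ 0.17 -0.01]
 [-0.34  0.01]
 [-0.85 -0.03]
 [-0.78 -0.08]
 [-0.36  0.02]]
[ 512.04670538 -254.32425671   14.7       ] [ 447.59211677 -353.10638037   10.        ] [ 519.85597889 -242.9886182    15.        ] 118.04402546188088 56.875855802219014
org from tail [ 485.81362934 -294.52867066   12.78709574] from head [ 484.74562497 -296.16547793   12.70921733] mid avg [ 485.27962716 -295.34707429   12.74815653]
[[351.14930641 221.1201632 ]
 [333.37883325 228.97751756]
 [374.82833955 210.65029262]
 [328.81836788 230.99396316]]
[[ 3.15311456e-01 -1.13269614e-05  9.48988243e-01]
 [-9.48988220e-01  2.14958623e-04  3.15311451e-01]
 [-2.07564726e-04 -9.99999977e-01  5.70297634e-05]]
```

Fit residuals are below 1 px. The chute origin is near (507.7, 165.7) with yaw 2.2°. The bolt origin is near (485.3, -295.3), with its axis at 56.9° pointing to the head. I move above the bolt first.

jog_arm(
  targets=[
    {"offset":[-0.0914,0.12,0.3674],"yaw":-0.672},
    {"offset":[-0.0914,0.12,0.3674],"yaw":-0.672},
    {"offset":[-0.0914,0.12,0.3674],"yaw":-0.672},
    {"offset":[-0.0914,0.12,0.3674],"yaw":-0.672},
    {"offset":[-0.0914,0.12,0.3674],"yaw":-0.672},
    {"offset":[-0.0914,0.12,0.3674],"yaw":-0.672},
    {"offset":[-0.0914,0.12,0.3674],"yaw":-0.672},
    {"offset":[-0.0914,0.12,0.3674],"yaw":-0.672},
    {"offset":[-0.0914,0.12,0.3674],"yaw":-0.672},
    {"offset":[-0.0914,0.12,0.3674],"yaw":-0.672},
    {"offset":[-0.0914,0.12,0.3674],"yaw":-0.672},
    {"offset":[-0.0914,0.12,0.3674],"yaw":-0.672},
  ],
  fingers=0.0854,
  grip_force=40,
)

```text
time_s: 1.4
eef_pos: [485.7, -294.8, 90.9]
ee_rot: [0.678, -0.678, 0.201, -0.2]
force: [-0.5, 0.2, -0.5]
grip_width: 1.003
```

```bash
cat > look.py <<'E'
import sys,cv2
from rig import ctrl
from h import *
from scipy.spatial.transform import Rotation as R
def axes():
    st=ctrl.sense(); q=st['ee_rot'];return st,R.from_quat([q[1],q[2],q[3],q[0]]).as_matrix()
def snap(n,name,box=None,s=1):
    a=ctrl.capture(n)["img"][:,:,::-1]
    if box: a=a[box[1]:box[3],box[0]:box[2]]
    cv2.imwrite("pics/"+name,cv2.resize(a,None,fx=s,fy=s,interpolation=cv2.INTER_CUBIC))
E
python3 - <<'E'
from look import *
st,M=axes();print(st['eef_pos'],M.round(4),st['force'],st['joints'])
print('z ang',np.degrees(np.arctan2(M[1,2],M[0,2])))
snap('side','s1.png',(280,120,480,280),4)
E
```

```text
[ 485.700603   -294.84249887   90.85876254] [[ 8.386e-01 -8.000e-04  5.447e-01]
 [-5.447e-01  7.000e-04  8.387e-01]
 [-1.100e-03 -1.000e+00  2.000e-04]] [-0.5091916   0.16400404 -0.53472832] [-7.51711326e-01  5.24790875e-01  1.51685088e+00 -3.53630031e-05
  1.10103183e+00 -1.75699024e-01]
z ang 56.99783950102718
```

View pics/s1.png

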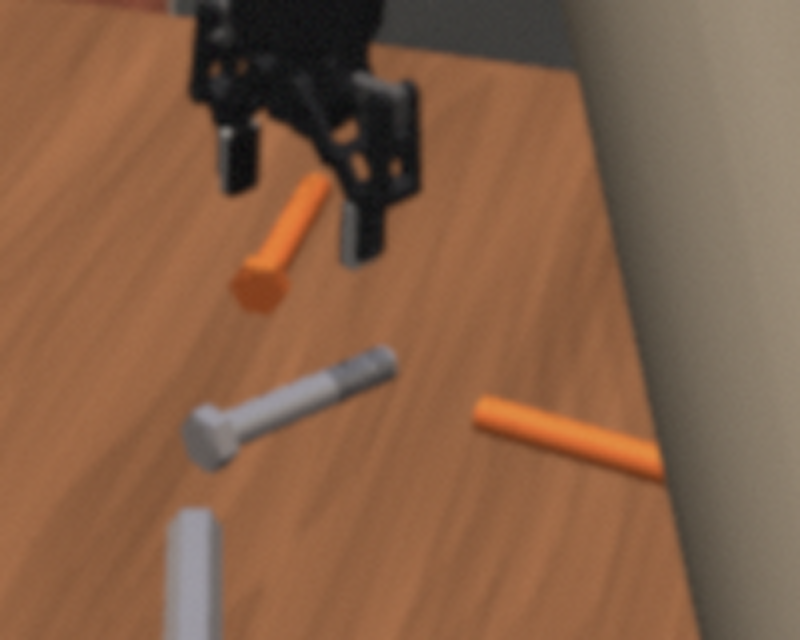

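The side view shows the open gripper straddling the shank. The head is at crop (207,436) and the tail at (388,358), within about 2 px of my prediction. I go down and grip.

jog_arm(
  targets=[
    {"offset":[0,0.03,-0.001],"yaw":0},
    {"offset":[0,0.055,-0.001],"yaw":0},
    {"offset":[0,0.065,-0.001],"yaw":0},
    {"offset":[0,0.07,-0.001],"yaw":0},
    {"offset":[0,0.071,-0.001],"yaw":0},
    {"offset":[0,0.071,-0.001],"yaw":0},
  ],
  fingers=0.0854,
)

```text
time_s: 1.95
eef_pos: [484.8, -297.4, 21.5]
ee_rot: [-0.677, 0.678, -0.201, 0.202]
force: [1.1, -1.2, 0.4]
grip_width: 1.002
```

jog_arm(
  targets=[
    {"offset":[0,0,0],"yaw":0},
    {"offset":[0,0,0],"yaw":0},
    {"offset":[0,0,0],"yaw":0},
    {"offset":[0,0,0],"yaw":0},
    {"offset":[0,0,0],"yaw":0},
    {"offset":[0,0,0],"yaw":0},
    {"offset":[0,0,0],"yaw":0},
    {"offset":[0,0,0],"yaw":0},
    {"offset":[0,0,0],"yaw":0},
    {"offset":[0,0,0],"yaw":0},
  ],
  fingers=0.0,
  grip_force=50,
)

```text
time_s: 2.78
eef_pos: [484.8, -297.3, 21.4]
ee_rot: [-0.678, 0.678, -0.201, 0.202]
force: [-0.3, -0.3, 0.5]
grip_width: -0.002
```

The gripper shut fully, so it missed. I look at why.

Run:
```python
from look import *
snap('side','s2.png',(280,120,480,280),4)
snap('top','t2.png',(340,180,500,300),5)
```

```text
(no output)
```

View pics/s2.png

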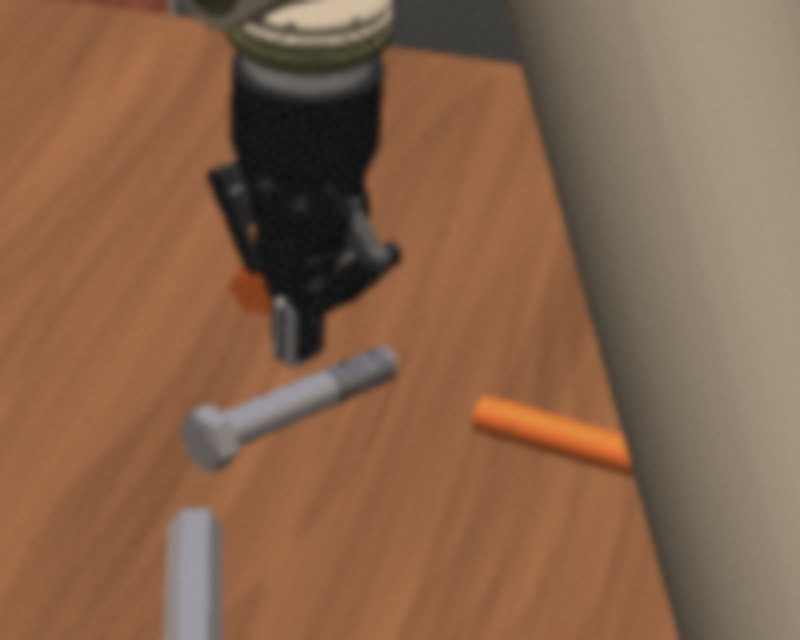

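View pics/t2.png

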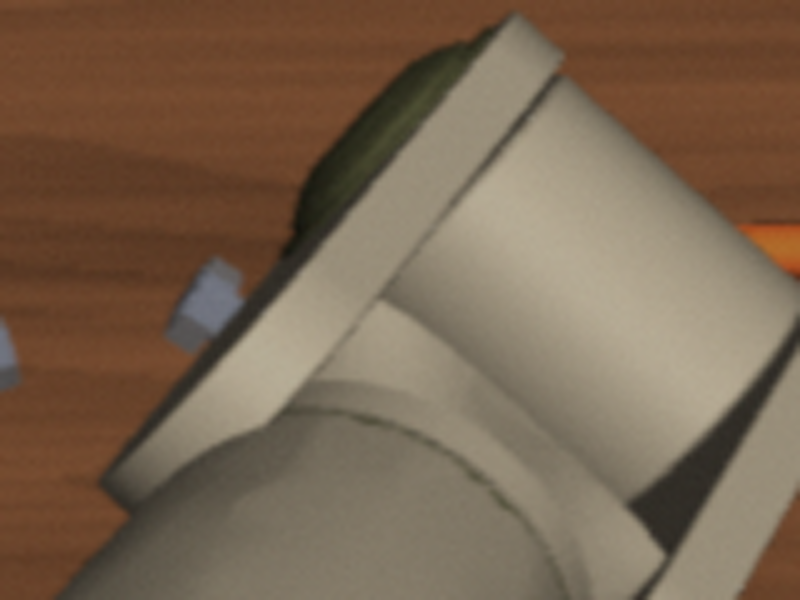

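Run:
```python
from look import *
st,M=axes();p=st['eef_pos'];print(p)
for z in (0,4,20,30,40,50,60): print(z,(proj('side',[p[0],p[1],z])[0]-[280,120])*4)
print('s1 tips: tcp90.9, open jaws at +-42 along x')
x=M[:,0]
for z in (70,80,90,100,110,120): print(z,[(proj('side',np.array([485.7,-294.8,z])+s*45*x)[0]-[280,120])*4 for s in(-1,1)])
```

```text
[ 484.80018639 -297.36106938   21.44913714]
0 [285.73431671 421.7400142 ]
4 [285.96070289 415.75352939]
20 [286.87497582 391.57678451]
30 [287.45359108 376.27606498]
40 [288.03783767 360.82643243]
50 [288.6277982  345.22570231]
60 [289.2235569  329.47164713]
s1 tips: tcp90.9, open jaws at +-42 along x
70 [array([344.89854251, 353.42655351]), array([231.4017887 , 279.89227482])]
80 [array([345.80131826, 337.16333829]), array([231.71280561, 263.99763126])]
90 [array([346.71332374, 320.73385247]), array([232.02685966, 247.94777355])]
100 [array([347.63470122, 304.1355331 ]), array([232.34399555, 231.74041699])]
110 [array([348.56559591, 287.36576427]), array([232.66425887, 215.37323182])]
120 [array([349.50615603, 270.42187575]), array([232.98769611, 198.84384212])]
```

Run:
```python
from look import *
a=cv2.imread('pics/side0.png')[60:140,500:600];cv2.imwrite('pics/c0.png',cv2.resize(a,None,fx=7,fy=7,interpolation=cv2.INTER_CUBIC))
p=np.array([165.5,-497.9,0]);x=np.array([.3153,-.949,0])
v=np.array([-.247,.7557,0]);v/=np.linalg.norm(v)
for nm,dz,sh in (('nominal',207.,0),('H1',243.,0),('H2',207.,51)):
    print(nm,[(proj('side',p-v*sh+[0,0,dz]+s*44*x)[0]-[500,60])*7 for s in (-1,1)])
```

```text
nominal [array([241.99284788, 477.8655962 ]), array([156.40542537, 347.46359995])]
H1 [array([269.99874683, 362.07238893]), array([181.30138452, 235.93832176])]
H2 [array([192.02899949, 400.47242647]), array([111.82746283, 278.34500159])]
```

View pics/c0.png

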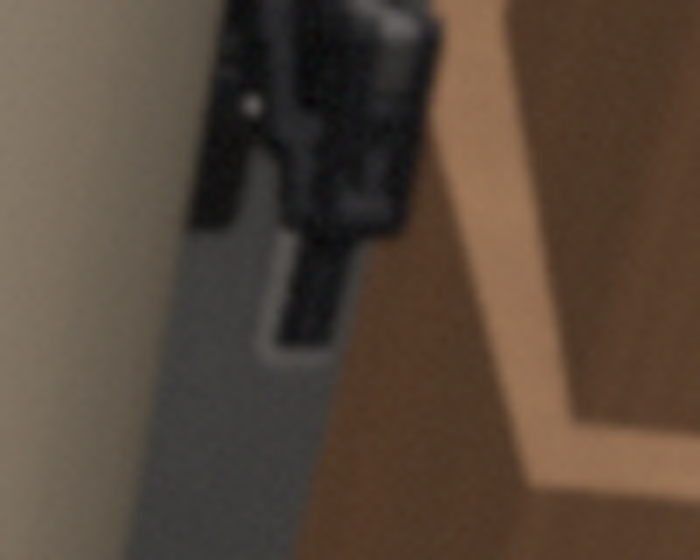

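In the side view, the tips at all three poses fit a gripper about 37 mm higher than the reported TCP and stated tip length imply. The initial picture rules out a sideways shift as the cause. I open and descend in guarded steps, using the picture rather than the nominal tip length.

jog_arm(
  targets=[
    {"offset":[0,0,0],"yaw":0},
    {"offset":[0,0,0],"yaw":0},
    {"offset":[0,0,0],"yaw":0},
    {"offset":[0,0,0],"yaw":0},
    {"offset":[0,0,0],"yaw":0},
    {"offset":[0,0,0],"yaw":0},
    {"offset":[0,0.005,0],"yaw":0},
    {"offset":[0,0.01,0],"yaw":0},
    {"offset":[0,0.015,0],"yaw":0},
    {"offset":[0,0.015,0],"yaw":0},
  ],
  fingers=0.0854,
)

```text
time_s: 3.72
eef_pos: [484.2, -296.9, 5.0]
ee_rot: [0.678, -0.678, 0.202, -0.201]
force: [-0.3, 1.3, -0.1]
grip_width: 1.002
```

Run:
```python
from look import *
snap('side','s3.png',(280,120,480,280),4)
st,M=axes();p=st['eef_pos'];print(p,st['force'])
x=M[:,0]
for z in (0,10,20,30,40,50): print(z,[(proj('side',np.array([p[0],p[1],z])+s*45*x)[0]-[280,120])*4 for s in(-1,1)])
```

```text
[ 484.4630626  -297.06636264    5.61796542] [-0.47352193  0.34836919  0.2138095 ]
0 [array([342.16590754, 460.71200735]), array([232.61379785, 385.25326036])]
10 [array([343.02327983, 445.55152985]), array([232.91993634, 370.39320548])]
20 [array([343.88910542, 430.24157667]), array([233.22896228, 355.39299304])]
30 [array([344.76350998, 414.7799262 ]), array([233.54091671, 340.25063074])]
40 [array([345.64662163, 399.1643126 ]), array([233.85584146, 324.96408834])]
50 [array([346.53857107, 383.39242468]), array([234.17377915, 309.53129673])]
```

View pics/s3.png

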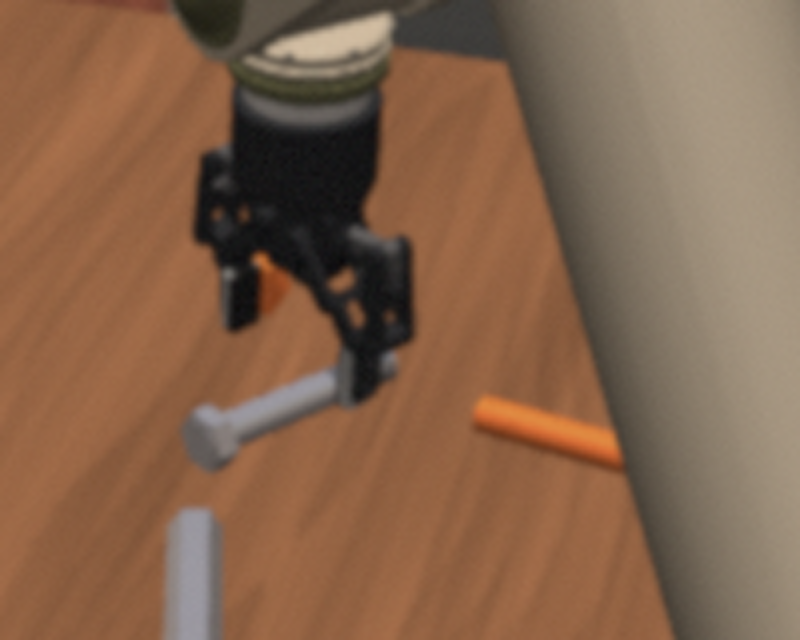

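The tips are at about z 38 (crop (355,402) and (238,328)) and line up laterally with the bolt. I descend about 22 mm more in small steps, watching the force.

jog_arm(
  targets=[
    {"offset":[0,0.004,0],"yaw":0},
    {"offset":[0,0.008,0],"yaw":0},
    {"offset":[0,0.012,0],"yaw":0},
    {"offset":[0,0.016,0],"yaw":0},
    {"offset":[0,0.016,0],"yaw":0},
  ],
)

```text
time_s: 4.18
eef_pos: [484.1, -296.7, -11.3]
ee_rot: [0.678, -0.678, 0.202, -0.201]
force: [1.0, 0.0, -0.4]
grip_width: 0.999
```

jog_arm(
  targets=[
    {"offset":[0,0.002,0],"yaw":0},
    {"offset":[0,0.004,0],"yaw":0},
    {"offset":[0,0.004,0],"yaw":0},
  ],
)

```text
time_s: 4.43
eef_pos: [483.9, -296.6, -15.7]
ee_rot: [0.678, -0.677, 0.202, -0.201]
force: [-0.1, 0.5, -0.3]
grip_width: 0.997
```

Run:
```python
from look import *
snap('side','s4.png',(280,120,480,280),4)
st,M=axes();p=st['eef_pos'];print(p,st['force'])
```

```text
[ 484.00160537 -296.65920019  -15.49960135] [ 0.62654391 -0.52597899 -0.9866617 ]
```

View pics/s4.png

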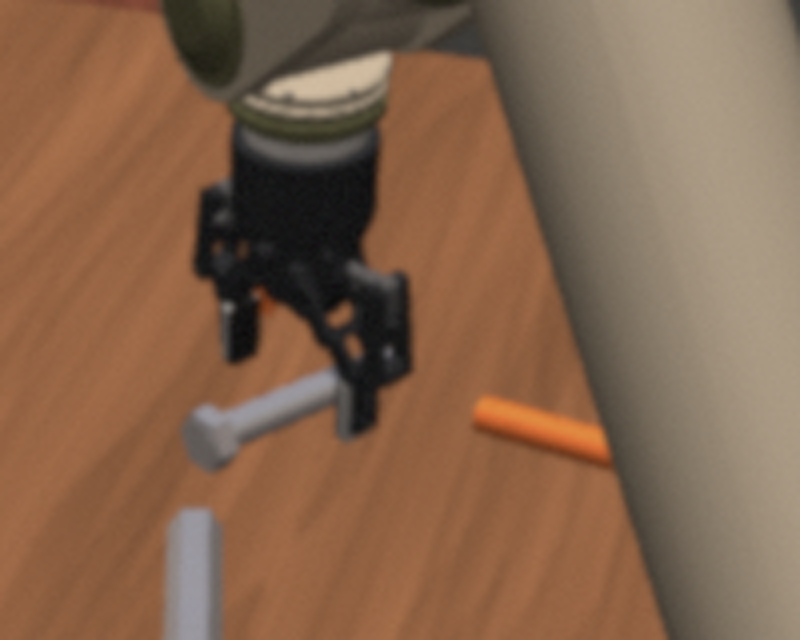

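Tips are now at about z 17 (crop (353,435)) and should swing to about z 5 on closing. There is no contact force. I close.

jog_arm(
  targets=[
    {"offset":[0,0,0],"yaw":0},
    {"offset":[0,0,0],"yaw":0},
    {"offset":[0,0,0],"yaw":0},
    {"offset":[0,0,0],"yaw":0},
    {"offset":[0,0,0],"yaw":0},
    {"offset":[0,0,0],"yaw":0},
    {"offset":[0,0,0],"yaw":0},
    {"offset":[0,0,0],"yaw":0},
    {"offset":[0,0,0],"yaw":0},
    {"offset":[0,0,0],"yaw":0},
  ],
  fingers=0.0,
  grip_force=50,
)

```text
time_s: 5.32
eef_pos: [484.3, -296.9, -15.2]
ee_rot: [0.678, -0.678, 0.202, -0.201]
force: [1.8, -0.6, 4.7]
grip_width: 0.212
```

Gripped at an opening of about 18–20 mm. I lift and look.

jog_arm(
  targets=[
    {"offset":[0,-0.02,0],"yaw":0},
    {"offset":[0,-0.05,0],"yaw":0},
    {"offset":[0,-0.09,0],"yaw":0},
    {"offset":[0,-0.13,0],"yaw":0},
    {"offset":[0,-0.16,0],"yaw":0},
    {"offset":[0,-0.18,0],"yaw":0},
    {"offset":[0,-0.18,0],"yaw":0},
    {"offset":[0,-0.18,0],"yaw":0},
  ],
)

```text
time_s: 5.98
eef_pos: [484.1, -296.7, 164.0]
ee_rot: [0.678, -0.678, 0.202, -0.201]
force: [0.5, -0.2, -5.1]
grip_width: 0.212
```

Run:
```python
from look import *
snap('side','s5.png',(260,60,460,220),4)
st,M=axes();p=st['eef_pos'];print(p,st['force'],st['grip_width'],M.round(4))
tz=2.2115
r=lambda a:np.radians(a)
d=np.array([507.7-p[0],165.7-p[1],0]);print('offset xz',M[:,0]@d,M[:,2]@d,'zang',np.degrees(np.arctan2(M[1,2],M[0,2])))
d=M[:,2]
for zz in (150,160,170,180,190):
  o=np.array([p[0],p[1],zz]);print(zz,((proj('side',[o+62.5*d,o,o-70*d])-[260,60])*4).round(0).tolist())
```

```text
[ 483.68309479 -296.38390045  162.79095454] [-1.26609955  0.68153893 -3.57898924] 0.20714534930691808 [[ 8.374e-01 -3.300e-03  5.465e-01]
 [-5.465e-01  2.800e-03  8.374e-01]
 [-4.300e-03 -1.000e+00  5.000e-04]]
offset xz -232.43325595512914 400.0895189141089 zang 56.86980612407822
150 [[281.0, 462.0], [376.0, 422.0], [478.0, 379.0]]
160 [[281.0, 444.0], [377.0, 404.0], [479.0, 362.0]]
170 [[281.0, 426.0], [378.0, 387.0], [480.0, 344.0]]
180 [[281.0, 408.0], [379.0, 369.0], [481.0, 327.0]]
190 [[282.0, 390.0], [379.0, 351.0], [482.0, 309.0]]
```

View pics/s5.png

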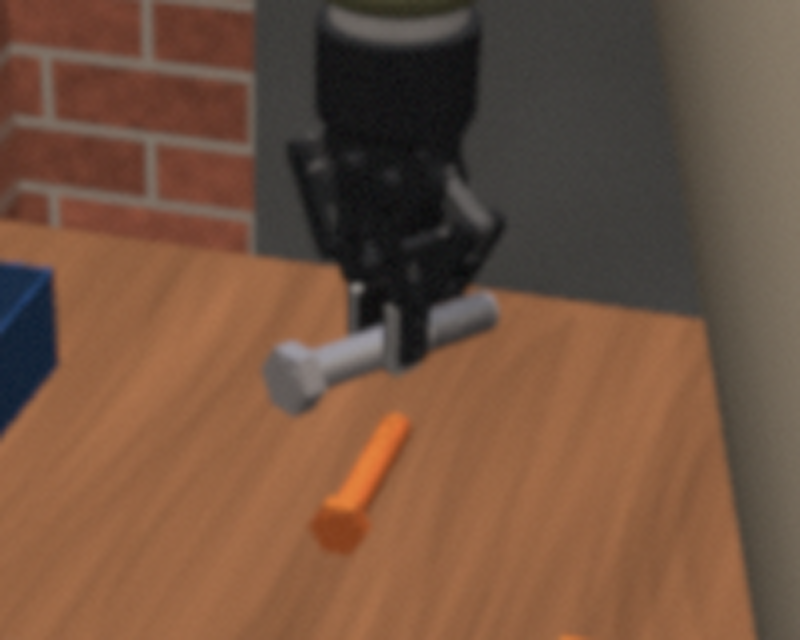

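The bolt is held crosswise: head at crop (288,378), tail at (490,308). Its axis is about 29 mm above the reported TCP height. I carry it over the mouth at this height while turning it 54.7° clockwise.

jog_arm(
  targets=[
    {"offset":[-0.01,0,0.017],"yaw":0.04},
    {"offset":[-0.027,0,0.045],"yaw":0.11},
    {"offset":[-0.045,0,0.077],"yaw":0.18},
    {"offset":[-0.063,0,0.109],"yaw":0.26},
    {"offset":[-0.081,0,0.14],"yaw":0.34},
    {"offset":[-0.1,0,0.172],"yaw":0.42},
    {"offset":[-0.118,0,0.204],"yaw":0.5},
    {"offset":[-0.137,0,0.236],"yaw":0.58},
    {"offset":[-0.156,0,0.268],"yaw":0.66},
    {"offset":[-0.174,0,0.3],"yaw":0.74},
    {"offset":[-0.186,0,0.32],"yaw":0.8},
    {"offset":[-0.186,0,0.32],"yaw":0.8},
  ],
)

```text
time_s: 7.03
eef_pos: [501.3, 77.3, 161.4]
ee_rot: [-0.545, 0.547, -0.453, 0.446]
force: [-0.1, -1.1, -3.9]
grip_width: 0.206
```

Run:
```python
from look import *
st,M=axes();p=st['eef_pos'];print(p,st['force'],st['grip_width'],st['time_s'])
d=np.array([507.7-p[0],165.7-p[1],0]);za=np.arctan2(M[1,2],M[0,2]);print('offset xz',M[:,0]@d,M[:,2]@d,'yaw',za-0.0386)
```

```text
[501.25328332  77.25914988 161.36887476] [-0.08691177 -1.10059484 -3.87294889] 0.20608595472054925 7.0333
offset xz -85.54656368716292 23.34567707720089 yaw 0.15505375567599267
```

jog_arm(
  targets=[
    {"offset":[-0.02,0,0.006],"yaw":0.05},
    {"offset":[-0.045,0,0.012],"yaw":0.1},
    {"offset":[-0.07,0,0.019],"yaw":0.14},
    {"offset":[-0.0855,0,0.0233],"yaw":0.155},
    {"offset":[-0.0855,0,0.0233],"yaw":0.155},
    {"offset":[-0.0855,0,0.0233],"yaw":0.155},
    {"offset":[-0.0855,0,0.0233],"yaw":0.155},
  ],
)

```text
time_s: 7.62
eef_pos: [507.1, 164.8, 160.4]
ee_rot: [-0.508, 0.511, -0.494, 0.487]
force: [1.3, 0.1, -3.8]
grip_width: 0.214
```

```bash
cat > chk.py <<'E'
from look import *
tag=sys.argv[1]
st,M=axes();p=st['eef_pos'];print(p,st['force'],st['grip_width'],st['time_s'])
d=np.array([507.7-p[0],165.7-p[1],0]);za=np.arctan2(M[1,2],M[0,2]);print('offset xz',M[:,0]@d,M[:,2]@d,'yaw',za-0.0386)
snap('side',f's{tag}.png',(140,160,340,320) if p[2]>120 else (140,220,340,380),4)
snap('top',f't{tag}.png',(20,170,220,320),4)
d=M[:,2];o=np.array([p[0],p[1],p[2]+28.5])
for n,of in (('side',[140,160 if p[2]>120 else 220]),('top',[20,170])): print(n,((proj(n,[o+62.5*d,o,o-70*d])-of)*4).round(0).tolist())
E
python3 chk.py 6
```

```text
[507.13676146 164.78791731 160.35742713] [ 1.3240017   0.07983913 -3.80068823] 0.2136041195150642 7.6167
offset xz -0.8896240072662351 0.5980759021998975 yaw 0.00010415314603505477
side [[277.0, 519.0], [442.0, 551.0], [635.0, 587.0]]
top [[367.0, 97.0], [368.0, 268.0], [371.0, 464.0]]
```

View pics/s6.png

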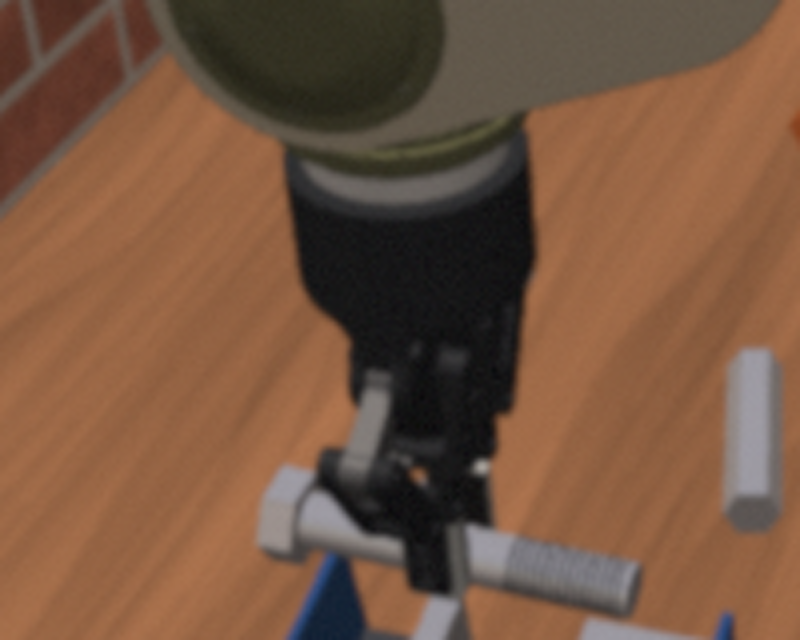

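View pics/t6.png

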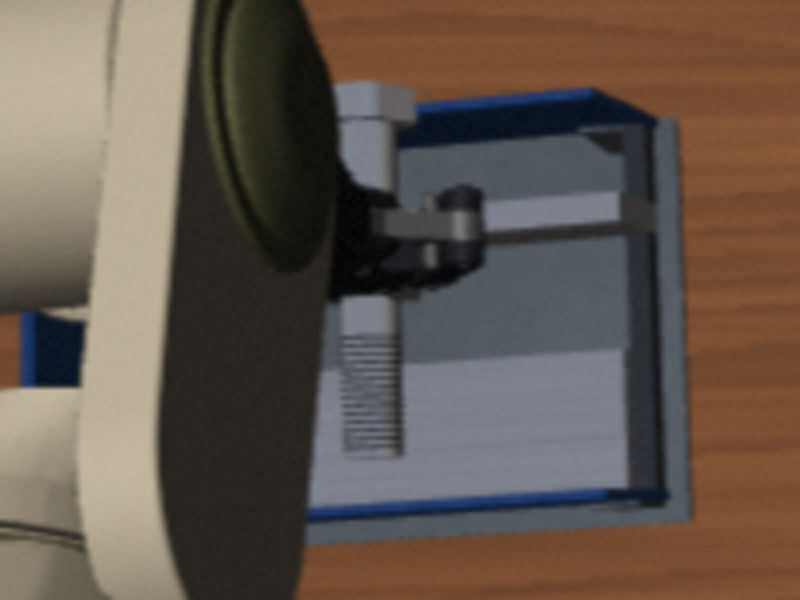

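The top picture shows the head at the rail/groove side (375,85–122 in the crop) and the tail over the wide floor at (373,457). The bolt is square to the chute and about 2–3 mm too far in +x. I correct that and descend, leaving 15 mm for guarded steps.

jog_arm(
  targets=[
    {"offset":[-0.001,0.02,-0.001],"yaw":0},
    {"offset":[-0.001,0.045,-0.0015],"yaw":0},
    {"offset":[-0.001,0.065,-0.0015],"yaw":0},
    {"offset":[-0.001,0.075,-0.0015],"yaw":0},
    {"offset":[-0.001,0.079,-0.0015],"yaw":0},
    {"offset":[-0.001,0.079,-0.0015],"yaw":0},
    {"offset":[-0.001,0.079,-0.0015],"yaw":0},
  ],
)

```text
time_s: 8.3
eef_pos: [505.9, 165.7, 83.0]
ee_rot: [-0.508, 0.51, -0.494, 0.488]
force: [1.0, -0.2, -2.9]
grip_width: 0.209
```

```bash
python3 chk.py 7
```

```text
[505.91379796 165.74238272  83.04393914] [ 1.03379783 -0.17959181 -2.87606547] 0.20938413962504868 8.3
offset xz 0.10929821448165068 1.783303515434247 yaw -0.0010777459540042902
side [[303.0, 435.0], [460.0, 468.0], [642.0, 506.0]]
top [[432.0, 139.0], [434.0, 295.0], [437.0, 473.0]]
```

View pics/s7.png

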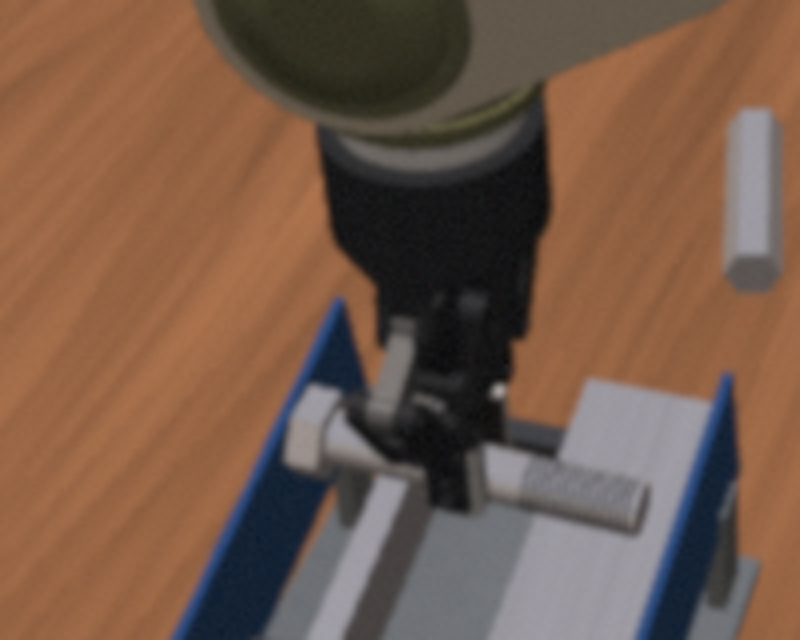

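View pics/t7.png

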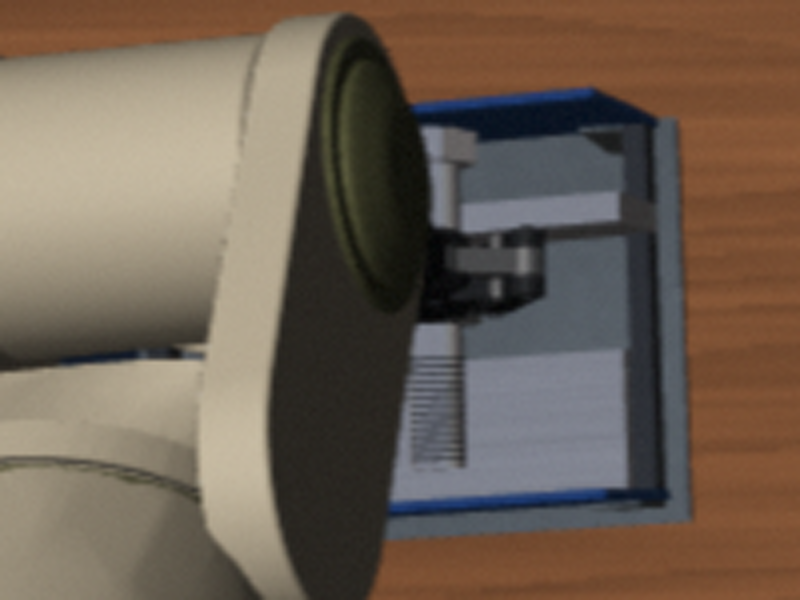

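The head sits between rail and cheek (side crop (303,433)), and the tail at (638,508) is over the floor. I make the final guarded descent.

jog_arm(
  targets=[
    {"offset":[0,0.004,0],"yaw":0},
    {"offset":[0,0.008,0],"yaw":0},
    {"offset":[0,0.012,0],"yaw":0},
    {"offset":[0,0.012,0],"yaw":0},
  ],
)

```text
time_s: 8.73
eef_pos: [505.4, 165.9, 70.3]
ee_rot: [-0.508, 0.51, -0.494, 0.487]
force: [-0.2, 0.4, -4.1]
grip_width: 0.212
```

jog_arm(
  targets=[
    {"offset":[0,0.0015,0],"yaw":0},
    {"offset":[0,0.003,0],"yaw":0},
    {"offset":[0,0.003,0],"yaw":0},
  ],
)

```text
time_s: 8.98
eef_pos: [505.5, 165.9, 67.5]
ee_rot: [-0.508, 0.51, -0.494, 0.487]
force: [0.5, 0.4, 0.6]
grip_width: 0.208
```

jog_arm(
  targets=[
    {"offset":[0,0.001,0],"yaw":0},
    {"offset":[0,0.001,0],"yaw":0},
    {"offset":[0,0.001,0],"yaw":0},
  ],
)

```text
time_s: 9.23
eef_pos: [505.6, 165.9, 67.2]
ee_rot: [-0.508, 0.51, -0.493, 0.487]
force: [-2.3, -0.1, 4.3]
grip_width: 0.211
```

```bash
python3 chk.py 8
```

```text
[505.63308118 165.93196953  67.17707619] [-2.32921325 -0.11026292  4.2594521 ] 0.2105677609246264 9.2333
offset xz 0.30988680447184597 2.056608964178279 yaw -0.0007785742914470303
side [[308.0, 466.0], [463.0, 498.0], [644.0, 536.0]]
top [[444.0, 147.0], [446.0, 300.0], [449.0, 475.0]]
```

View pics/s8.png

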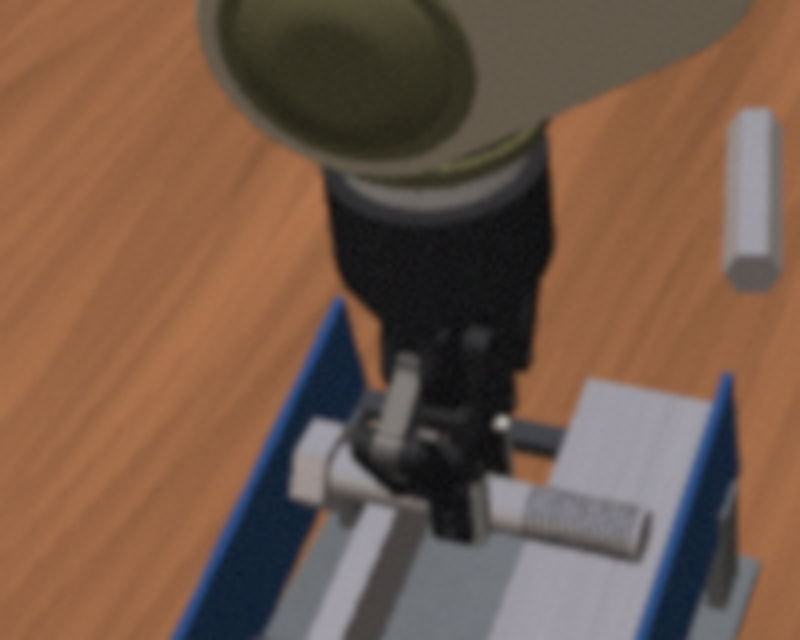

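View pics/t8.png

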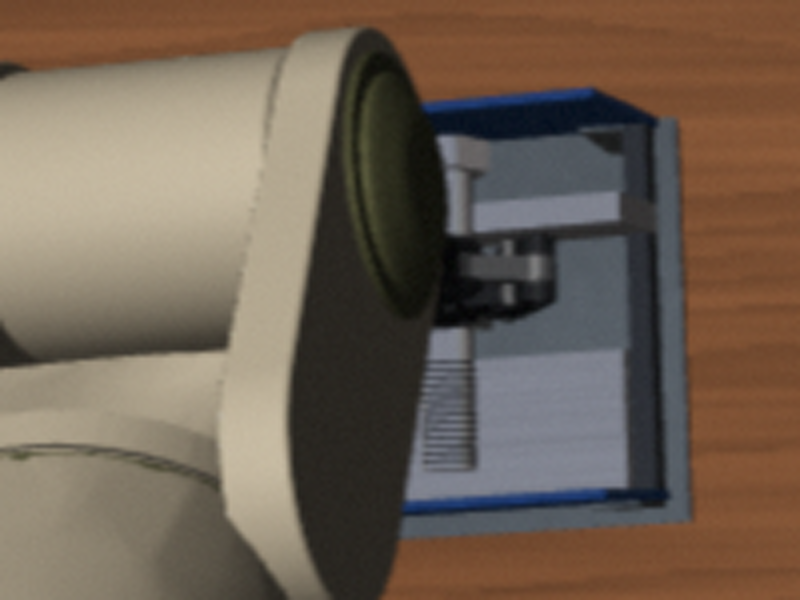

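The bolt is resting on both rails (force +4 N, head in the groove at side crop (318,468)). I release and lift straight up.

jog_arm(
  targets=[
    {"offset":[0,0,0],"yaw":0},
    {"offset":[0,0,0],"yaw":0},
    {"offset":[0,-0.01,0],"yaw":0},
    {"offset":[0,-0.035,0],"yaw":0},
    {"offset":[0,-0.07,0],"yaw":0},
    {"offset":[0,-0.1,0],"yaw":0},
    {"offset":[0,-0.12,0],"yaw":0},
    {"offset":[0,-0.13,0],"yaw":0},
    {"offset":[0,-0.13,0],"yaw":0},
    {"offset":[0,-0.13,0],"yaw":0},
  ],
  fingers=0.0854,
)

```text
time_s: 10.17
eef_pos: [506.4, 165.4, 196.5]
ee_rot: [-0.508, 0.51, -0.494, 0.487]
force: [0.2, 0.1, -0.6]
grip_width: 0.998
```

Run:
```python
from look import *
st,M=axes();print(st['eef_pos'],st['force'],st['grip_width'],st['time_s'])
snap('side','s9.png',(140,280,340,480),3)
snap('top','t9.png',(10,170,210,320),4)
```

```text
[506.39666864 165.3666103  196.53986994] [ 0.22862359  0.08991358 -0.62678015] 0.998324067225178 10.1667
```

View pics/s9.png

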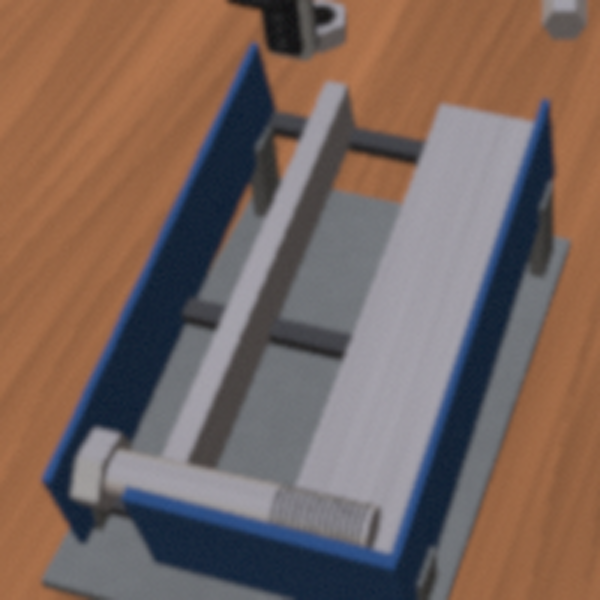

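View pics/t9.png

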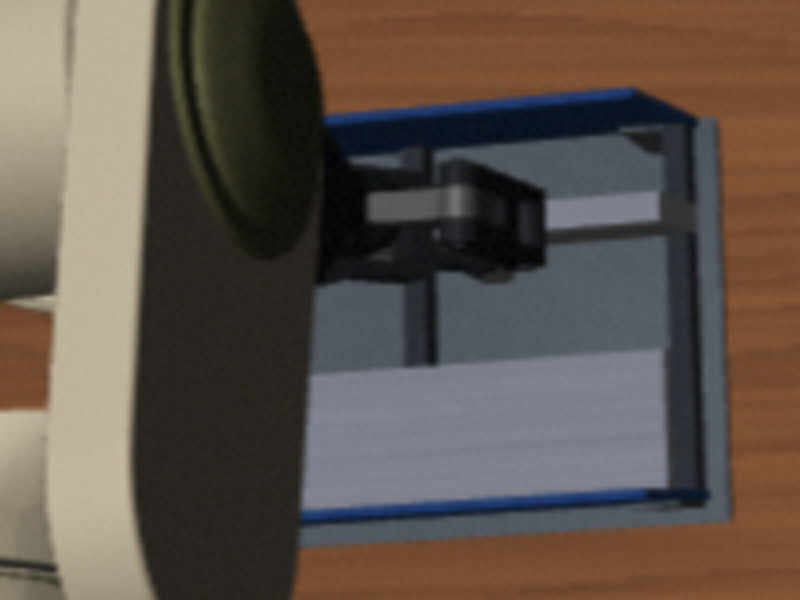

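The bolt has rolled to the stop, with its head in the groove at crop (98,470). I move the arm aside for a clear top view and some settling time.

jog_arm(
  targets=[
    {"offset":[0.03,-0.01,0],"yaw":0},
    {"offset":[0.07,-0.02,0],"yaw":0},
    {"offset":[0.11,-0.03,0],"yaw":0},
    {"offset":[0.15,-0.03,0],"yaw":0},
    {"offset":[0.19,-0.03,0],"yaw":0},
    {"offset":[0.22,-0.03,0],"yaw":0},
    {"offset":[0.25,-0.03,0],"yaw":0},
    {"offset":[0.25,-0.03,0],"yaw":0},
    {"offset":[0.25,-0.03,0],"yaw":0},
    {"offset":[0.25,-0.03,0],"yaw":0},
    {"offset":[0.25,-0.03,0],"yaw":0},
    {"offset":[0.25,-0.03,0],"yaw":0},
  ],
)

```text
time_s: 11.27
eef_pos: [515.7, -83.5, 224.3]
ee_rot: [-0.508, 0.511, -0.494, 0.486]
force: [0.1, 0.1, -0.9]
grip_width: 1.002
```

Run:
```python
from look import *
st,M=axes();print(st['eef_pos'],st['force'],st['time_s'])
snap('side','s10.png',(140,280,340,480),3)
snap('top','t10.png',(10,170,210,320),4)
c,s=np.cos(.0386),np.sin(.0386)
W=lambda x,y,z:[507.7+c*x-s*y,165.7+s*x+c*y,z]
P=[W(62.5,159,67),W(50,159,67),W(0,159,67),W(-70,159,67)]
print(((proj('side',P)-[140,280])*3).round().tolist(),((proj('top',P)-[10,170])*4).round().tolist())
```

```text
[515.71416805 -83.54455186 224.29034603] [ 0.08964855  0.08611853 -0.90609579] 11.2667
[[88.0, 466.0], [113.0, 473.0], [218.0, 500.0], [369.0, 540.0]] [[118.0, 173.0], [118.0, 202.0], [118.0, 323.0], [118.0, 493.0]]
```

View pics/s10.png

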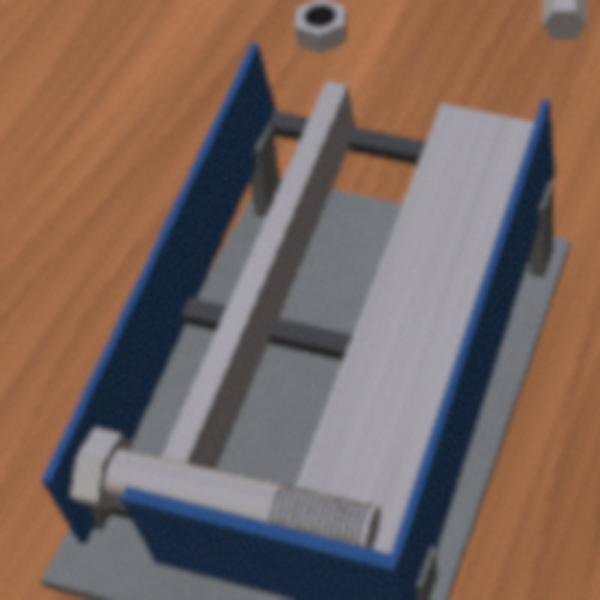

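View pics/t10.png

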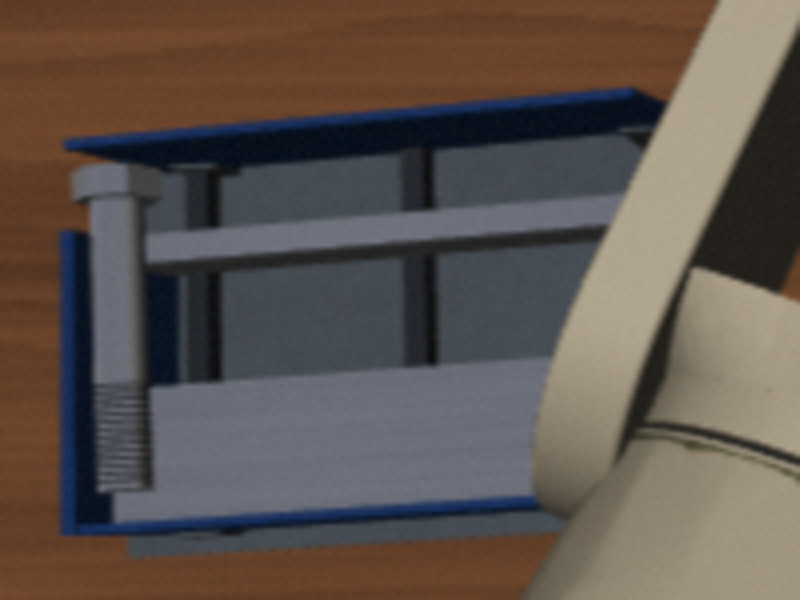

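The bolt is at rest against the stop and did not move between the last two side pictures. In the top crop the head face is near (118,170) and the tail at (123,490), against a predicted seat of (118,173) and (118,493). The arm is clear, so I hand in.

```bash
python3 -c "
from rig import ctrl
print(ctrl.finish_job())"
```

```text
the job is handed in; nothing more can be done
None
```

I gripped the long steel bolt at its balance point and laid it across the raised end of the chute, head in the groove at the +x side. When I let go it rolled down on its own to the stop, and I handed the job in at about 11.3 s.

**Last checks:** both cameras show the bolt lying square against the stop, its head in the groove. In the top view it is within about 2 px (roughly 2–3 mm) of its computed seat. It did not move between the last two side pictures, and the arm stood clear with no contact force.

**What failed or disagreed:**
- **First grasp:** it closed on air. The camera images put the fingertips about 37 mm higher than the reported TCP height and stated tip length imply. I went by the images and made guarded descents from then on, and the second grasp held.
- **Grip position:** the bolt sat 2–3 mm off in the fingers along its axis. I corrected most of that before laying it down.

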